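# Full-power test of an LED driver

### The arm

A 6-joint arm with a two-finger parallel gripper is mounted at the origin on the work surface. World frame = base frame: x ahead of the robot, y to its left, z up, the work surface at z = 0. Lengths are in mm, angles in rad, forces in N, time in s.
With the tool pointing down it reaches from about 350 to 975 mm from the base axis. Payload 7.1 kg.
Tool frame: the origin (TCP) lies between the finger pads; the fingertips stand 19 mm ahead of it and the grasp point (between the pads) is the TCP; y points along the fingers, z is the direction in which the jaws open and shut, and the axes are right-handed (so a half turn about y gives the same grasp; the last joint's range is limited). The gripper opens to 88 mm and grips with 3 to 60 N. Pads are 20 mm wide; open, the fingers measure 115 mm over their backs; the gripper's body (75 mm by 178 mm) begins 61 mm behind the grasp point.
Start: joints at [-0.019, 0.423, 1.63, -0, 1.089, -0.019], TCP at [624.984, 0.026, 241.675] pointing down, gripper open.
Joint ranges: [-3, 3], [-0.9, 2.11], [0.09, 2.58], [-1.31, 4.45], [0.11, 2.69], [-2.54, 2.54]. Speed limits (rad/s): [2.39, 2.39, 3.01, 3.14, 3.14, 3.14].

### API

Orientations are given as a rotation vector (axis times angle).
In Python, from workcell import ctrl gives the robot as it stands.
- The arm moves only by the tool servo_tool, never from a script. Its argument "moves" is text: rows parted by semicolons, each of 6 numbers parted by spaces: the shift along the world's x, y, z in m, then the turn, a rotation vector about the world's x, y, z in degrees. A call has 1 to 8 rows; each row is the pose to reach, as a shift and turn from the pose commanded when the call began; what a row does not reach only later rows make up. A row lasts 1/8 s, in which the tool goes at most 62.5 mm and 10.7 degrees, less where a joint would pass 70% of its speed; a pose out of reach is approached as far as the arm can. A call with a gripper value outside its range is refused whole. "hand" is the closure in counts, from 0 (fully open) to 255 (shut), set as the call begins (left out, the last holds). The fingers move at their own pace and stop on an object; the grip force is fixed at half the most. Time passes only in rows, so rows that repeat a pose let the fingers close. It gives the time, the measured TCP pose, the force and the opening at its end, in the units of the state.
- ctrl.get_obs(): the state, without advancing time (a new reading comes with each control period).
- ctrl.get_image(name): name is "scene" or "side" or "wrist"; returns a dict with "pixels" (420x560x3 uint8, red, green, blue), "depth" (420x560 float32, mm along the optical axis (not along the pixel's ray), 0 where there is no reading), "vertical_fov" (degrees; the focal length in pixels is half the picture's height over the tangent of half this angle, whatever the lens; pixels are square), "cx", "cy" (the principal point, pixels), "xyz" and "attitude" of the camera in the world; the wrist camera has in their place "T_tool_cam" (4x4, takes a point from camera to tool coordinates, whose origin is the TCP and whose axes are the tool frame's). Camera axes: x right, y up, looking along -z (the intrinsics and any distortion apply to the point x, -y, -z); pixel columns grow to the right and rows downward; lengths in mm; the calibration is good to about 2 mm. A picture is of the moment at which its call begins: read the wrist's pose just before it.
- ctrl.close_job(): hands the job in, once; it reports no verdict.
The state is a dict: "t": time; "qpos": joint angles; "qvel": joint speeds; "joint_torque": joint torques, N m; "ee_pos": TCP position; "orientation": TCP orientation; "ft_force": force on the tool from outside, world axes, zero at the start; "moment": the same for the moment, N m; "width": finger opening in mm.
Only numpy, scipy, OpenCV 4.12 (cv2) and the standard library are available. Lean on these libraries where they do the work, as an engineer would, in place of code of your own. Each camera call takes 0.05 s, during which the arm holds its last target.

### The job

Set up a full-power test of the finned LED driver: first push the driver along its open channel until it sits right against the terminal block at the channel's end, then slide the wide bar lever on top of the control box from its off end past the half-power detent all the way to the far stop, and only then press the button on top of the terminal block fully in and let it come back up. Do it all by pushing with the fingers: do not pinch or lift the driver or the lever bar, and leave the other things on the bench where they are.

Things in the scene. Friction and masses are not known exactly. Their poses are not given: they have to be found in the camera images.
- console: control box, fixed: grey sheet-metal box 160 (its x) x 200 (its y) x 60 mm high. Origin on the table at the middle of its rear edge: the box reaches from x = -160 to 0 mm and y = -100 to +100 mm. z up. The lever slides along its +y, in a slot 80 mm in front of the origin (x = -80 mm).
- lever_bar (a point): centre of the lever's black bar, which lies crosswise over the slot: 96 mm long (console x), 18 mm thick (console y, the sliding direction), 34 mm high; its centre is 90 mm and its top 107 mm above the table, with a 13 mm gap to the box's top. Nothing stands beside it on the box.
- lever (a joint): lever travel along the console's +y, m: 0 = off end (it starts between 0 and 0.015), 0.045 = half-power detent (click in the middle of the slot), 0.090 = full-power stop (hard end). It slides with about 2 N and stays where it is left; a sprung ball resists with about 8 N on entering the detent (0.027 to 0.035) and again on leaving it (0.047 to 0.055).
- bay: test bay, fixed: aluminium channel 200 mm long with a grey terminal block at its end. Origin on the table at the foot of the block's channel-side face, in the middle of the channel. x points along the channel towards the block, z up. Channel: x = -200 to 0 mm, floor 4 mm thick, 60 mm wide inside, side walls 16 mm high and 8 mm thick, open at the x = -200 mm end. Block: x = 0 to 60 mm, 90 mm wide, 55 mm high.
- driver_mid (a point): centre of the loose LED driver, a finned aluminium box 100 mm long (along the channel) x 50 mm wide x 30 mm high (34 with fins) of about 0.3 kg, lying on the channel floor (centre 19 mm above the table). It slides along the channel; home is where its centre is 50 mm before the bay's origin (x = -50 mm), its end face against the block. It starts 30 to 60 mm short of that.
- start_top (a point): middle of the top face of the round black push button (26 mm across, in a 42 mm metal collar) on the terminal block; 73 mm above the table when up, the collar's top is at 67 mm. It is pressed straight down.
- start (a joint): button travel, m: 0 = up, 0.006 = fully in (about 5 N); springs back up.
- bulb: bystander: white lamp holder standing, 48 mm across, 56 mm high; origin at the middle of its underside
- screwdriver: bystander: screwdriver lying on the table, 170 mm long; x runs along it
- tape: bystander: roll of tape lying flat, 68 mm across, 19 mm high; origin at the middle of its underside
- meter: bystander: hand multimeter lying on its back, 140 x 75 x 45 mm; origin at the middle of its underside
- jar: bystander: clear jar with a metal cap, 56 mm across, 65 mm high; origin at the middle of its underside
- carton: bystander: cardboard carton, 60 x 60 x 85 mm high; origin at the middle of its underside
- spool: bystander: white flanged spool standing, 60 mm across, 45 mm high; origin at the middle of its underside
Mind the look-alikes: they are no part of the job. There is more than one size of the part that bears driver_mid; the job needs the middle-sized.

How it is judged:
By the outcome, as a careful person would: the job done as asked, in the order asked, and still so for the second after the job is handed in, with the robot touching nothing.
It also fails if it takes over 61 s, if anything falls off the work surface, if the arm or the gripper's body presses on something with over 40 N, if the wrist force passes 120 N, or if a joint passes its speed limit or range.

## Working session

There is one attempt and no reset: what is moved stays moved. The work goes in short steps, Python scripts to look and compute and a tool call to move; the robot and the scene stay as the last step left them, time stands still between calls to the robot, and variables do not carry over. Pictures are saved under pics/ and viewed, and the job is handed in when it is done.

Besides the shell and the picture viewer there is one more tool, called after ">>>" by a JSON object that holds its "api" and its "payload", one argument or row to a line. servo_tool: Moves the arm, as the interface text tells. Its arguments: {"type":"object","properties":{"moves":{"type":"string"},"hand":{"type":"number"}},"required":["moves"]}

```bash
mkdir -p pics; ls
cat > h.py <<'E'
import numpy as np, cv2
from scipy.spatial.transform import Rotation as R
from workcell import ctrl
def save(name,fn):
    im=ctrl.get_image(name); np.savez('pics/'+fn+'.npz',**{k:v for k,v in im.items()})
    cv2.imwrite('pics/'+fn+'.png',im['pixels'][:,:,::-1]); return im
E
python3 - <<'E'
from h import *
print(ctrl.get_obs())
for n in ('scene','side'):
    im=save(n,n+'0'); print({k:v for k,v in im.items() if k not in('pixels','depth')})
o=ctrl.get_obs(); im=save('wrist','wrist0'); print({k:v for k,v in im.items() if k not in('pixels','depth')})
E
```

```text
pics
{'t': 0.0, 'qpos': array([-1.90105072e-02,  4.23842181e-01,  1.63069961e+00, -1.02131007e-05,
        1.08859923e+00, -1.90179693e-02]), 'qvel': array([ 1.59536730e-05,  1.50157819e-04, -1.22516617e-04,  8.19443848e-04,
        8.91072126e-04, -8.37051884e-04]), 'joint_torque': array([ 1.28069914e-03, -5.44622147e+01, -2.73670936e+01,  6.42951974e-02,
        2.27214623e-02, -1.51321510e-04]), 'ee_pos': array([6.24464076e+02, 2.67111313e-02, 2.40897066e+02]), 'orientation': array([-1.21033037,  1.21034028, -1.20844315]), 'ft_force': array([-0.10235907, -0.36917664,  0.8775727 ]), 'moment': array([ 0.01490344, -0.06170813, -0.00945506]), 'width': 87.54156273519844}
{'vertical_fov': 46.639326560832394, 'cx': 278.627400171105, 'cy': 212.58427770733525, 'xyz': array([1121.80887617,  874.09172724,  952.2324958 ]), 'attitude': array([0.33731461, 1.09943172, 2.28326711])}
{'vertical_fov': 43.97140179702475, 'cx': 276.64732326969164, 'cy': 211.971560442046, 'xyz': array([ 135.71805263, -951.20318691,  975.29835667]), 'attitude': array([ 0.83821472, -0.16477593, -0.31668127])}
{'vertical_fov': 59.920914248953935, 'cx': 278.14081063947975, 'cy': 208.2432563291416, 'T_tool_cam': array([[ 7.53701221e-04, -9.58823210e-01, -2.84002614e-01,
        -7.95057076e+01],
       [-4.60589133e-04,  2.84002331e-01, -9.58823479e-01,
        -1.43715227e+02],
       [ 9.99999610e-01,  8.53474944e-04, -2.27570647e-04,
        -8.21760027e-01],
       [ 0.00000000e+00,  0.00000000e+00,  0.00000000e+00,
         1.00000000e+00]])}
```

View pics/scene0.png

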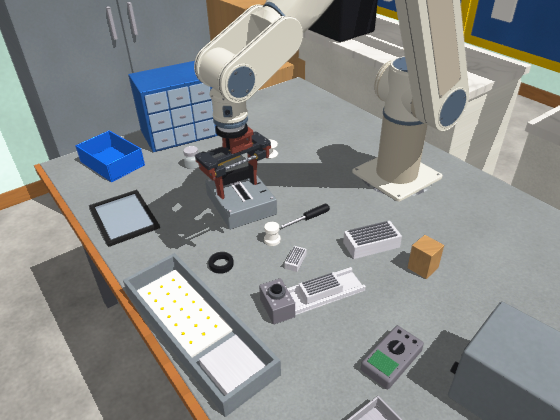

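View pics/side0.png

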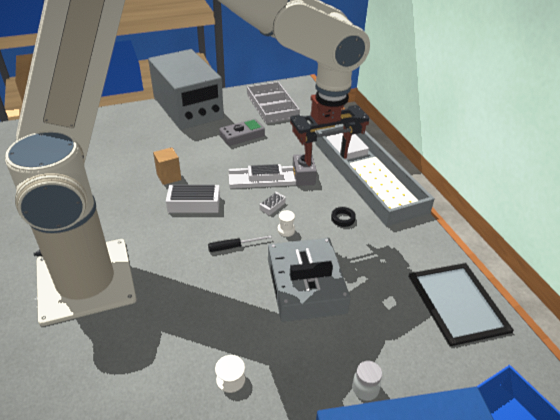

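View pics/wrist0.png

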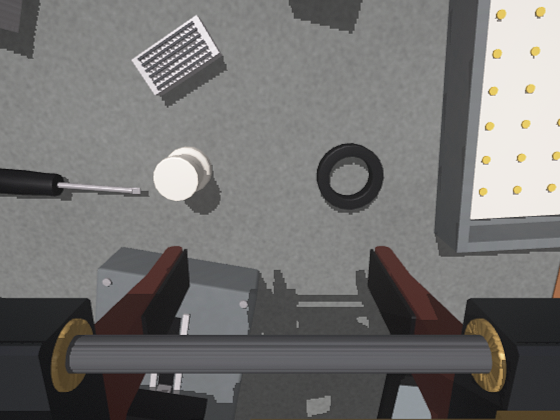

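```bash
cat >> h.py <<'E'
def cloud(fn,T=None):
    d=np.load('pics/'+fn+'.npz'); D=d['depth']; h,w=D.shape
    f=h/2/np.tan(np.radians(float(d['vertical_fov']))/2)
    v,u=np.mgrid[:h,:w]
    P=np.stack([(u-d['cx'])/f*D,-(v-d['cy'])/f*D,-D],-1)
    if T is None: Rm=R.from_rotvec(d['attitude']).as_matrix(); t=d['xyz']
    else: Rm,t=T
    W=P@Rm.T+t; W[D<=0]=np.nan
    return W,d['pixels']
E
python3 - <<'E'
from h import *
for fn,pts in (('scene0',[(278,290),(320,287),(385,180),(240,195),(295,257),(372,240)]),('side0',[(307,160),(265,170),(312,270),(272,202),(192,195)])):
    W,_=cloud(fn)
    for u,v in pts: print(fn,u,v,np.round(W[v,u]))
    # ortho map
    res=1.0
    x0,x1,y0,y1=350,900,-300,300
    d=W.reshape(-1,3); c=np.load('pics/'+fn+'.npz')['pixels'].reshape(-1,3)
    k=np.isfinite(d[:,0])&(d[:,2]<125)&(d[:,0]>x0)&(d[:,0]<x1)&(d[:,1]>y0)&(d[:,1]<y1); d=d[k];c=c[k]
    o=np.argsort(d[:,2]);d=d[o];c=c[o]
    im=np.zeros((x1-x0,y1-y0,3),np.uint8)
    for dx in(0,1):
        for dy in (0,1):
            im[np.clip(x1-d[:,0]+dx,0,x1-x0-1).astype(int),np.clip(y1-d[:,1]+dy,0,y1-y0-1).astype(int)]=c[:,::-1]
    cv2.imwrite('pics/ortho_%s.png'%fn,im)
E
```

```text
scene0 278 290 [668. 232.  79.]
scene0 320 287 [559. 259.  40.]
scene0 385 180 [60.  8.  8.]
scene0 240 195 [ 527. -152.   70.]
scene0 295 257 [534. 127.  27.]
scene0 372 240 [340. 220.  48.]
side0 307 160 [571.  -5. 234.]
side0 265 170 [548. 243.  34.]
side0 312 270 [ 499. -230.   97.]
side0 272 202 [523. 110.  21.]
side0 192 195 [311. 178.  49.]
```

Run:
```python
import cv2,numpy as np
a=cv2.imread('pics/ortho_scene0.png');b=cv2.imread('pics/ortho_side0.png')
cv2.imwrite('pics/oo.png',cv2.resize(np.hstack([a,b]),(800,367)))
from h import *
# big crops of scene
s=cv2.imread('pics/scene0.png')[170:340,180:400]; cv2.imwrite('pics/c1.png',cv2.resize(s,None,fx=3,fy=3))
s=cv2.imread('pics/side0.png')[130:330,200:380]; cv2.imwrite('pics/c2.png',cv2.resize(s,None,fx=3,fy=3))
for fn in('scene0','side0'):
    W,_=cloud(fn); k=(abs(W[...,2])<25)&(W[...,0]>350)&(W[...,0]<800)&(abs(W[...,1])<300)
    p=W[k]; A=np.c_[p[:,:2]-[550,0],np.ones(len(p))]
    x=np.linalg.lstsq(A,p[:,2],rcond=None)[0]
    for _ in range(10):
        r=p[:,2]-A@x; g=abs(r)<5; x=np.linalg.lstsq(A[g],p[g,2],rcond=None)[0]
    print(fn,x,g.sum(),r[g].std())
```

```text
scene0 [-1.00168551e-03  8.84387619e-04  1.30435163e+00] 14947 1.976249787347179
side0 [-3.07995266e-04  1.45689013e-04 -8.86023247e-01] 16403 1.986955921364185
```

View pics/oo.png

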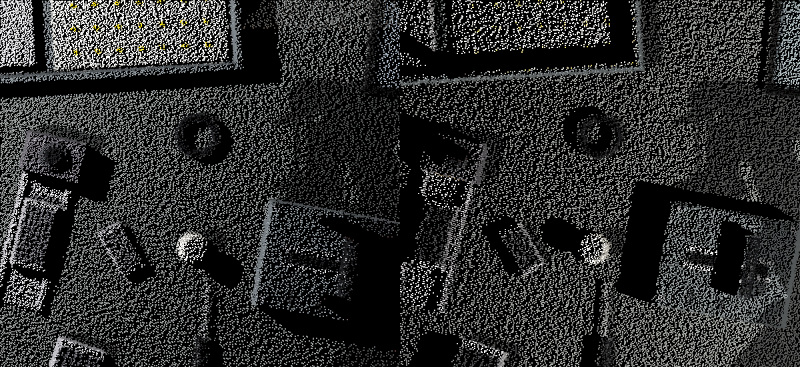

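View pics/c1.png

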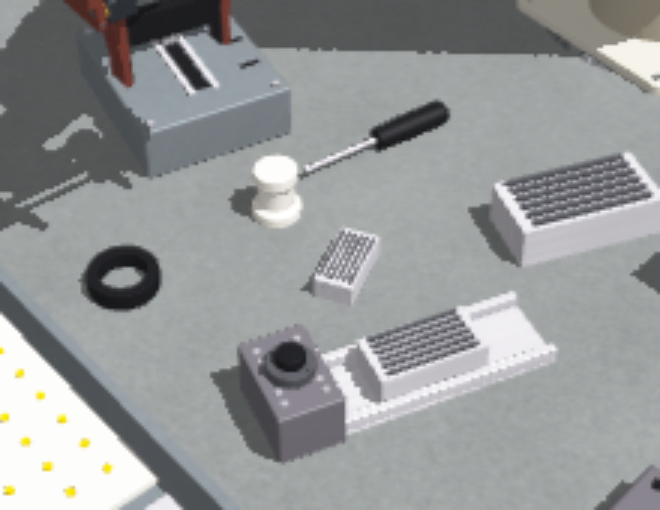

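View pics/c2.png

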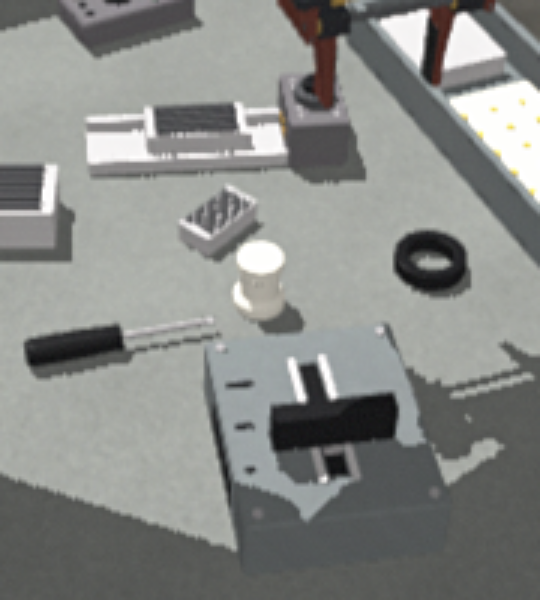

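Run:
```python
from h import *
W,px=cloud('side0')
for (cu,cv) in [(205,345),(382,325),(440,500),(240,515),(300,355),(322,355),(318,478),(355,470),(272,415),(395,400),(395,432),(278,440),(240,384),(235,426),(250,470)]:
    u=200+cu//3; v=130+cv//3
    f=420/2/np.tan(np.radians(43.97140179702475)/2)
    d=np.load('pics/side0.npz'); Rm=R.from_rotvec(d['attitude']).as_matrix()
    ray=Rm@np.array([(200+cu/3-.3-d['cx'])/f,-(130+cv/3-.3-d['cy'])/f,-1]); 
    z=60 if (cu,cv) not in [(272,415),(395,400),(395,432),(278,440)] else 107
    s=(z-d['xyz'][2])/ray[2]
    print(cu,cv,np.round(W[v,u]),np.round(d['xyz']+s*ray,1))
W2,_=cloud('scene0')
for fn,W in (('scene0',W2),('side0',W)):
    k=(W[...,2]>52)&(W[...,2]<68)&(W[...,0]>380)&(W[...,0]<680)&(W[...,1]<0)&(W[...,1]>-320)
    p=W[k][:,:2].astype(np.float32); print(fn,len(p),cv2.minAreaRect(p),np.median(W[k][:,2]))
W,px=cloud('side0')
k=(W[...,2]>80)&(W[...,2]<115)&(W[...,0]>380)&(W[...,0]<680)&(W[...,1]<-60)&(W[...,1]>-320)
p=W[k]; print(len(p),p.min(0),p.max(0),cv2.minAreaRect(p[:,:2].astype(np.float32)),np.percentile(p[:,2],[5,50,95]))
q=p[p[:,2]>100];print(len(q),cv2.minAreaRect(q[:,:2].astype(np.float32)))
```

```text
205 345 [445. -81.  54.] [443.6 -85.6  60. ]
382 325 [ 593. -110.   59.] [ 592.8 -110.9   60. ]
440 500 [ 558. -296.   58.] [ 557.1 -298.3   60. ]
240 515 [ 411. -260.   58.] [ 409.7 -262.8   60. ]
300 355 [ 516. -120.   58.] [ 514.  -121.7   60. ]
322 355 [ 531. -127.   60.] [ 531.2 -127.6   60. ]
318 478 [ 478. -250.   62.] [ 478.2 -248.6   60. ]
355 470 [ 507. -252.   63.] [ 508.1 -250.4   60. ]
272 415 [ 452. -212.  102.] [ 451.1 -216.5  107. ]
395 400 [ 546. -230.  105.] [ 545.3 -232.3  107. ]
395 432 [ 543. -241.   79.] [ 531.8 -262.1  107. ]
278 440 [ 454. -223.   86.] [ 446.4 -241.3  107. ]
240 384 [ 456. -137.   59.] [ 455.8 -136.8   60. ]
235 426 [ 436. -179.   60.] [ 436.4 -178.2   60. ]
250 470 [ 431. -226.   64.] [ 431.9 -224.4   60. ]
scene0 1535 ((514.294921875, -143.79042053222656), (291.4542236328125, 161.0895538330078), 79.44595336914062) 60.99544361152425
side0 3641 ((512.7503662109375, -145.97683715820312), (297.1147155761719, 161.1986846923828), 80.0613021850586) 59.07001334012864
568 [ 450.901456   -240.30748899   80.06374698] [ 547.66986523 -203.00796503  111.79096057] ((499.55572509765625, -222.70506286621094), (24.80054473876953, 97.3594741821289), 80.29540252685547) [ 82.28688398 102.87277672 107.84137615]
326 ((499.27081298828125, -222.65634155273438), (24.80054473876953, 96.29751586914062), 80.29540252685547)
```

Run:
```python
from h import *
def ray(fn,u,v,z):
    d=np.load('pics/'+fn+'.npz'); f=210/np.tan(np.radians(float(d['vertical_fov']))/2)
    r=R.from_rotvec(d['attitude']).as_matrix()@np.array([(u-d['cx'])/f,-(v-d['cy'])/f,-1])
    return np.round(d['xyz']+(z-d['xyz'][2])/r[2]*r,1)
S=lambda c,z: print('scene',c,z,ray('scene0',180+c[0]/3-.33,170+c[1]/3-.33,z))
T=lambda c,z: print('side',c,z,ray('side0',200+c[0]/3-.33,130+c[1]/3-.33,z))
print('block top'); [S(c,55) for c in [(238,348),(305,325),(346,403),(280,428)]]; S((290,356),73)
[T(c,55) for c in [(279,82),(290,124),(352,124)]]; T((312,88),73)
print('wall ends'); S((514,293),16);S((554,346),16);T((88,117),16);T((88,160),16); S((346,420),16)
print('driver top'); [S(c,34) for c in [(358,346),(383,380),(488,343),(460,306)]]
[T(c,34) for c in [(148,106),(240,102),(246,136),(147,137)]]
for fn in('scene0','side0'):
    W,_=cloud(fn)
    b=(W[...,0]>430)&(W[...,0]<760)&(W[...,1]>150)&(W[...,1]<330)
    for n,lo,hi in(('top',48,60),('drv',26,40)):
        k=b&(W[...,2]>lo)&(W[...,2]<hi); p=W[k]; print(fn,n,len(p),cv2.minAreaRect(p[:,:2].astype(np.float32)),np.median(p[:,2]))
```

```text
block top
scene (238, 348) 55 [684.6 173.7  55. ]
scene (305, 325) 55 [625.4 187.   55. ]
scene (346, 403) 55 [650.4 274.2  55. ]
scene (280, 428) 55 [706.6 262.5  55. ]
scene (290, 356) 73 [665.3 220.5  73. ]
side (279, 82) 55 [640.4 252.7  55. ]
side (290, 124) 55 [625.  182.8  55. ]
side (352, 124) 55 [683.  163.6  55. ]
side (312, 88) 73 [658.  209.2  73. ]
wall ends
scene (514, 293) 16 [433.5 240.3  16. ]
scene (554, 346) 16 [450.2 307.5  16. ]
side (88, 117) 16 [453.  307.5  16. ]
side (88, 160) 16 [433.4 238.7  16. ]
scene (346, 420) 16 [640.9 262.2  16. ]
driver top
scene (358, 346) 34 [593.  217.6  34. ]
scene (383, 380) 34 [600.2 259.6  34. ]
scene (488, 343) 34 [504.4 282.   34. ]
scene (460, 306) 34 [494.3 235.3  34. ]
side (148, 106) 34 [509.9 282.7  34. ]
side (240, 102) 34 [601.3 259.8  34. ]
side (246, 136) 34 [587.2 204.   34. ]
side (147, 137) 34 [493.3 233.5  34. ]
scene0 top 544 ((666.087646484375, 221.75238037109375), (91.10871124267578, 62.83012771606445), 77.35335540771484) 55.703971594016195
scene0 drv 743 ((598.4339599609375, 240.7828369140625), (87.1343002319336, 202.33233642578125), 75.84014892578125) 35.77163083954065
side0 top 239 ((664.4271240234375, 219.11231994628906), (95.57178497314453, 59.79315185546875), 76.0527114868164) 53.561245766669344
side0 drv 475 ((593.9974975585938, 228.353759765625), (76.3534927368164, 198.81185913085938), 75.36531066894531) 34.19623443061175
```

>>> {"api": "servo_tool", "payload": {
  "moves": "-0.04 0.065 0 0 0 -5; -0.08 0.13 0 0 0 -10; -0.12 0.2 0 0 0 -13.2; -0.15 0.25 0 0 0 -13.2; -0.158 0.267 0 0 0 -13.2; -0.158 0.267 0 0 0 -13.2; -0.158 0.267 0 0 0 -13.2",
  "hand": 255
}}

```text
t: 1.02
ee_pos: [467.1, 266.8, 241.6]
orientation: [-1.092, 1.376, -1.377]
ft_force: [0.9, 0.3, 0.0]
width: 21.3
```

```bash
cat >> h.py <<'E'
def wcam(fn):
    o=ctrl.get_obs(); im=save('wrist',fn); T=im['T_tool_cam']; Rt=R.from_rotvec(o['orientation']).as_matrix()
    T2=(Rt@T[:3,:3], Rt@T[:3,3]+o['ee_pos']); np.savez('pics/'+fn+'_T.npz',Rm=T2[0],t=T2[1]); return o,T2
def wray(fn,u,v,z):
    d=np.load('pics/'+fn+'.npz'); T=np.load('pics/'+fn+'_T.npz'); f=210/np.tan(np.radians(float(d['vertical_fov']))/2)
    r=T['Rm']@np.array([(u-d['cx'])/f,-(v-d['cy'])/f,-1]); t=T['t']
    return np.round(t+(z-t[2])/r[2]*r,1)
E
python3 - <<'E'
from h import *
o,T=wcam('w1'); print(o)
E
```

```text
{'t': 1.025, 'qpos': array([ 4.97083049e-01,  2.96110121e-01,  1.82270473e+00, -4.77845440e-04,
        1.02298037e+00,  7.26785649e-01]), 'qvel': array([-0.03205319,  0.00185767, -0.00264373,  0.00087063, -0.0013334 ,
        0.00293702]), 'joint_torque': array([ 1.41117074e+00, -4.53995776e+01, -2.59766507e+01,  1.23370970e-01,
       -2.83739733e-02,  2.11532658e-02]), 'ee_pos': array([467.06774173, 266.79763637, 241.56703519]), 'orientation': array([-1.09208744,  1.37593527, -1.37657967]), 'ft_force': array([0.88174527, 0.2693245 , 0.0346555 ]), 'moment': array([-0.00977341, -0.01288454, -0.01041542]), 'width': 21.28463175445109}
```

View pics/w1.png

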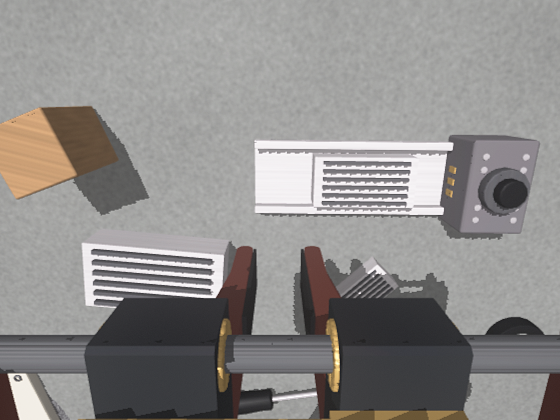

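Run:
```python
from h import *
for n,u,v,z in [('wallendUp',255,143,16),('wallendLo',255,210,16),('wall far up',450,144,16),('drv rear up',314,155,34),('drv rear lo',312,208,34),('drv front up',411,159,34),('drv fr lo',411,211,34),('blk',454,135,55),('blk',446,233,55),('blk',539,141,55),('blk',522,233,55),('button',513,193,73),('collar',503,191,67)]:
    print(n,wray('w1',u,v,z))
im=cv2.imread('pics/w1.png')[110:260,240:560]; cv2.imwrite('pics/w1c.png',cv2.resize(im,None,fx=2.5,fy=2.5,interpolation=cv2.INTER_CUBIC))
```

```text
wallendUp [452.2 309.5  16. ]
wallendLo [434.9 241.4  16. ]
wall far up [642.7 263.8  16. ]
drv rear up [506.3 287.1  34. ]
drv rear lo [493.6 235.3  34. ]
drv front up [596.8 261.9  34. ]
drv fr lo [590.1 209.5  34. ]
blk [630.2 279.5  55. ]
blk [613.9 187.7  55. ]
blk [703.9 256.8  55. ]
blk [685.3 170.9  55. ]
button [668.2 220.4  73. ]
collar [663.1 222.   67. ]
```

View pics/w1c.png

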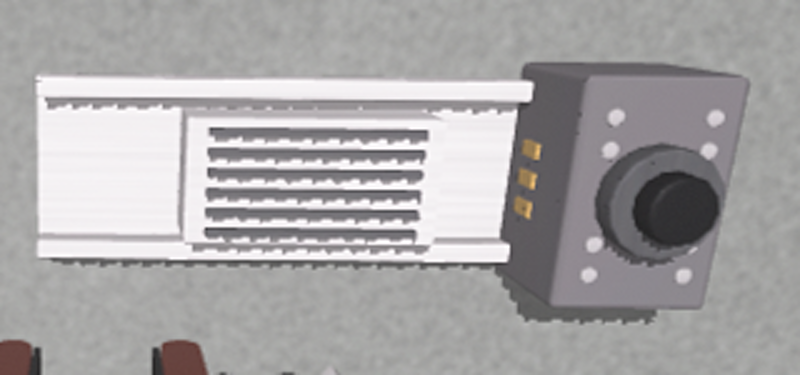

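>>> {"api": "servo_tool", "payload": {
  "moves": "0 0.0015 -0.06 0 0 0; 0 0.0015 -0.12 0 0 0; 0 0.0015 -0.17 0 0 0; 0 0.0015 -0.2 0 0 0; 0 0.0015 -0.208 0 0 0; 0 0.0015 -0.208 0 0 0"
}}

```text
t: 1.82
ee_pos: [467.7, 267.8, 33.8]
orientation: [-1.091, 1.378, -1.378]
ft_force: [-0.1, -0.5, 1.0]
width: 0.4
```

Run:
```python
from h import *
print(ctrl.get_obs()['width'],ctrl.get_obs()['ee_pos']); save('side','s1'); save('scene','sc1')
a=cv2.imread('pics/s1.png')[130:230,200:350];b=cv2.imread('pics/sc1.png')[220:340,230:400]
cv2.imwrite('pics/m1.png',np.hstack([cv2.resize(a,(400,267)),cv2.resize(b,(378,267))]))
```

```text
0.3904031299279993 [467.71391804 267.75068923  33.81568228]
```

View pics/m1.png

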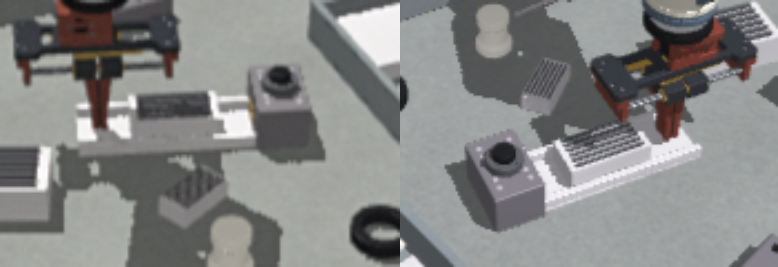

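>>> {"api": "servo_tool", "payload": {
  "moves": "0.0097 -0.0023 0 0 0 0; 0.0165 -0.0039 0 0 0 0; 0.0215 -0.0051 0 0 0 0; 0.0272 -0.0065 0 0 0 0; 0.034 -0.0081 0 0 0 0; 0.0409 -0.0097 0 0 0 0; 0.0467 -0.0111 0 0 0 0; 0.0506 -0.012 0 0 0 0"
}}

```text
t: 2.92
ee_pos: [517.2, 256.4, 33.6]
orientation: [-1.093, 1.378, -1.377]
ft_force: [-5.3, 1.2, 4.8]
width: 0.1
```

>>> {"api": "servo_tool", "payload": {
  "moves": "0.0019 -0.0005 0 0 0 0; 0.0039 -0.0009 0 0 0 0; 0.0058 -0.0014 0 0 0 0; 0.0058 -0.0014 0 0 0 0"
}}

```text
t: 3.42
ee_pos: [523.8, 255.1, 33.6]
orientation: [-1.091, 1.376, -1.377]
ft_force: [-1.4, -0.6, 1.4]
width: 0.0
```

Run:
```python
from h import *
o=ctrl.get_obs();print(o['ft_force']); save('side','s2'); save('scene','sc2')
a=cv2.imread('pics/s2.png')[130:230,200:350];b=cv2.imread('pics/sc2.png')[220:340,230:400]
cv2.imwrite('pics/m2.png',np.hstack([cv2.resize(a,(400,267)),cv2.resize(b,(378,267))]))
```

```text
[-1.3610531  -0.59113215  1.42554176]
```

View pics/m2.png

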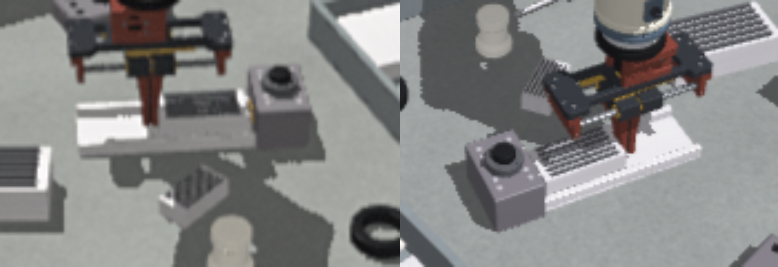

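>>> {"api": "servo_tool", "payload": {
  "moves": "0.0019 -0.0005 0 0 0 0; 0.0029 -0.0007 0 0 0 0; 0.0029 -0.0007 0 0 0 0"
}}

```text
t: 3.9
ee_pos: [526.5, 254.4, 33.6]
orientation: [-1.091, 1.377, -1.377]
ft_force: [-1.4, 0.9, -0.5]
width: 0.7
```

>>> {"api": "servo_tool", "payload": {
  "moves": "0.001 -0.0002 0 0 0 0; 0.0019 -0.0005 0 0 0 0; 0.0019 -0.0005 0 0 0 0"
}}

```text
t: 4.28
ee_pos: [528.4, 253.9, 33.6]
orientation: [-1.091, 1.377, -1.377]
ft_force: [-0.7, 0.9, -0.8]
width: 0.6
```

>>> {"api": "servo_tool", "payload": {
  "moves": "0.001 -0.0002 0 0 0 0; 0.0019 -0.0005 0 0 0 0; 0.0019 -0.0005 0 0 0 0"
}}

```text
t: 4.65
ee_pos: [530.3, 253.4, 33.7]
orientation: [-1.091, 1.377, -1.377]
ft_force: [-1.8, 0.1, 0.1]
width: 0.5
```

>>> {"api": "servo_tool", "payload": {
  "moves": "0.001 -0.0002 0 0 0 0; 0.0019 -0.0005 0 0 0 0; 0.0019 -0.0005 0 0 0 0"
}}

```text
t: 5.03
ee_pos: [531.5, 253.1, 33.6]
orientation: [-1.092, 1.378, -1.377]
ft_force: [-3.9, 2.8, 1.3]
width: 0.2
```

Run:
```python
from h import *
o=ctrl.get_obs();print(o['ft_force'],o['ee_pos']); save('side','s3'); save('scene','sc3')
a=cv2.imread('pics/s3.png')[150:190,250:310];b=cv2.imread('pics/sc3.png')[265:325,250:350]
cv2.imwrite('pics/m3.png',np.hstack([cv2.resize(a,(400,267),interpolation=2),cv2.resize(b,(400,267),interpolation=2)]))
```

```text
[-3.85388125  2.77315086  1.30377604] [531.50442055 253.0533897   33.64902921]
```

View pics/m3.png

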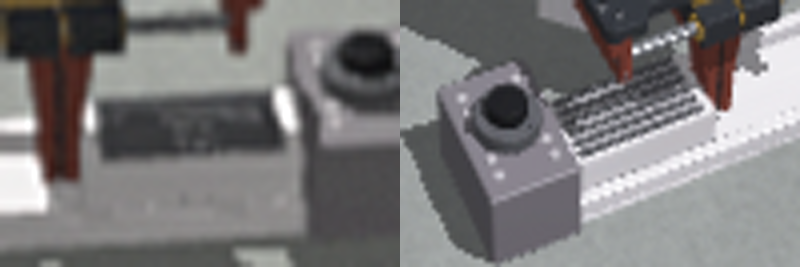

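>>> {"api": "servo_tool", "payload": {
  "moves": "0.001 -0.0002 0 0 0 0; 0.0019 -0.0005 0 0 0 0; 0.0019 -0.0005 0 0 0 0"
}}

```text
t: 5.5
ee_pos: [531.6, 253.0, 33.7]
orientation: [-1.095, 1.38, -1.376]
ft_force: [-11.6, 6.7, 6.7]
width: 0.2
```

>>> {"api": "servo_tool", "payload": {
  "moves": "-0.01 0.0024 0 0 0 0; -0.015 0.0035 0 0 0 0; -0.015 0.0035 0.04 0 0 0; -0.015 0.0035 0.1 0 0 0; -0.015 0.0035 0.16 0 0 0; -0.015 -0.03 0.19 0 0 1; -0.02 -0.09 0.19 0 0 3.6; -0.02 -0.15 0.19 0 0 3.6"
}}

```text
t: 6.5
ee_pos: [514.1, 101.0, 224.6]
orientation: [-1.124, 1.328, -1.331]
ft_force: [0.4, -0.9, -0.3]
width: 0.4
```

Run:
```python
from h import *
o=ctrl.get_obs();print(o['ft_force'],o['ee_pos']); wcam('w4');save('scene','sc4')
b=cv2.imread('pics/sc4.png')[255:335,250:380]
cv2.imwrite('pics/m4.png',np.hstack([cv2.imread('pics/w4.png')[:300,:],]));cv2.imwrite('pics/m4b.png',cv2.resize(b,None,fx=5,fy=5,interpolation=2))
```

```text
[ 0.42523842 -0.91986382 -0.28241749] [514.06492423 101.03897946 224.60678907]
```

View pics/m4.png

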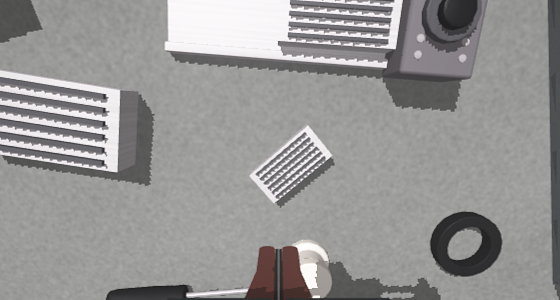

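View pics/m4b.png

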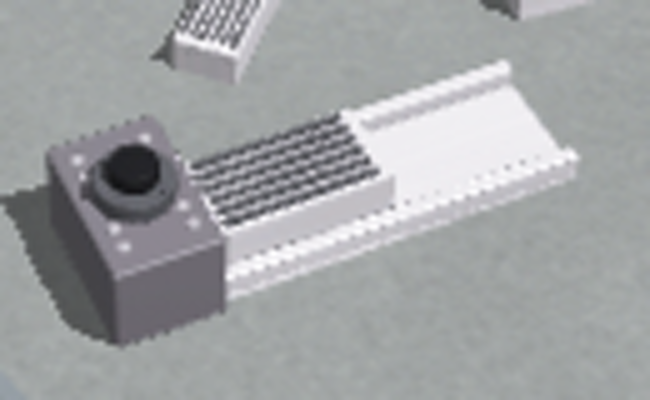

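The driver now sits against the block with no gap showing (crop around 200,200). Next is the console.

>>> {"api": "servo_tool", "payload": {
  "moves": "-0.003 -0.06 0 0 0 0; -0.006 -0.12 0 0 0 0; -0.01 -0.18 0 0 0 0; -0.013 -0.24 0 0 0 0; -0.017 -0.3 0 0 0 0; -0.021 -0.35 0 0 0 0; -0.021 -0.363 0 0 0 0; -0.021 -0.363 0 0 0 0"
}}

```text
t: 7.6
ee_pos: [493.1, -260.5, 223.5]
orientation: [-1.124, 1.333, -1.332]
ft_force: [-0.6, 0.3, -0.2]
width: 0.2
```

Run:
```python
from h import *
o=ctrl.get_obs();print(o['ft_force'],o['ee_pos']); wcam('w5');save('side','s5')
```

```text
[-0.60071343  0.26172006 -0.16269735] [ 493.07629527 -260.54112021  223.51525864]
```

View pics/w5.png

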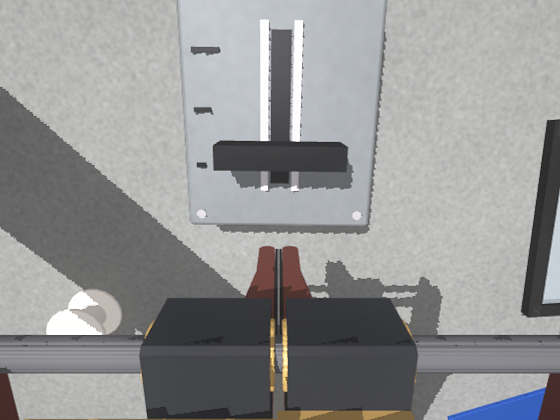

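Run:
```python
from h import *
for n,u,v,z in [('bar LT near',213,170,107),('bar RT near',347,171,107),('far L top',219,141,107),('far R top',343,145,107),('boxcorner L',192,225,60),('box R',369,223,60),('slot top',281,30,60),('slot bot',280,183,60),('fingertip proj L',268,250,205)]:
    print(n,wray('w5',u,v,z))
W,_=cloud('w5',tuple(np.load('pics/w5_T.npz')[k] for k in('Rm','t')))
for u,v in [(280,157),(230,158),(340,160),(280,147),(280,167)]: print(u,v,np.round(W[v,u],1))
k=np.zeros(W.shape[:2],bool);k[120:180,200:360]=1
p=W[k&(W[...,2]>98)&(W[...,2]<116)];print(len(p),cv2.minAreaRect(p[:,:2].astype(np.float32)),p.mean(0))
```

```text
bar LT near [ 451.  -221.7  107. ]
bar RT near [ 546.3 -238.8  107. ]
far L top [ 459.7 -202.2  107. ]
far R top [ 545.7 -219.8  107. ]
boxcorner L [ 411.8 -274.2   60. ]
box R [ 567.6 -299.    60. ]
slot top [ 516.4 -131.4   60. ]
slot bot [ 495.6 -249.7   60. ]
fingertip proj L [ 489.  -249.3  205. ]
280 157 [ 500.3 -220.5  108.2]
230 158 [ 465.2 -215.1  108.9]
340 160 [ 542.2 -229.9  107.8]
280 147 [ 501.5 -213.5  107.8]
280 167 [ 499.1 -227.7  107.5]
3564 ((500.1599426269531, -221.75387573242188), (18.389652252197266, 96.20494079589844), 79.59944152832031) [ 500.13757492 -221.11370215  107.42486489]
```

>>> {"api": "servo_tool", "payload": {
  "moves": "0.001 0.003 -0.04 0 0 -0.5; 0.001 0.003 -0.09 0 0 -0.5; 0.001 0.003 -0.12 0 0 -0.5; 0.001 0.003 -0.127 0 0 -0.5; 0.001 0.003 -0.127 0 0 -0.5"
}}

```text
t: 8.32
ee_pos: [494.4, -256.8, 97.1]
orientation: [-1.121, 1.337, -1.337]
ft_force: [-0.1, 0.7, 0.8]
width: 0.5
```

>>> {"api": "servo_tool", "payload": {
  "moves": "0.0009 0.0049 0 0 0 0; 0.0018 0.0098 0 0 0 0; 0.0027 0.0148 0 0 0 0; 0.0036 0.0197 0 0 0 0; 0.0045 0.0246 0 0 0 0; 0.0053 0.0295 0 0 0 0; 0.0062 0.0344 0 0 0 0; 0.0071 0.0394 0 0 0 0"
}}

```text
t: 9.32
ee_pos: [501.1, -219.3, 96.9]
orientation: [-1.121, 1.336, -1.34]
ft_force: [-1.4, -5.8, 1.9]
width: 0.8
```

>>> {"api": "servo_tool", "payload": {
  "moves": "0.0009 0.0049 0 0 0 0; 0.0018 0.0098 0 0 0 0; 0.0027 0.0148 0 0 0 0; 0.0036 0.0197 0 0 0 0; 0.0045 0.0246 0 0 0 0; 0.0053 0.0295 0 0 0 0; 0.0062 0.0344 0 0 0 0; 0.0071 0.0394 0 0 0 0"
}}

```text
t: 10.32
ee_pos: [508.2, -178.3, 96.6]
orientation: [-1.121, 1.338, -1.338]
ft_force: [0.7, -2.0, -0.1]
width: 0.5
```

>>> {"api": "servo_tool", "payload": {
  "moves": "0.0009 0.0049 0 0 0 0; 0.0016 0.0089 0 0 0 0; 0.0021 0.0118 0 0 0 0; 0.0021 0.0118 0 0 0 0"
}}

```text
t: 10.82
ee_pos: [510.1, -167.1, 96.7]
orientation: [-1.121, 1.338, -1.338]
ft_force: [0.7, -3.0, -0.9]
width: 0.8
```

>>> {"api": "servo_tool", "payload": {
  "moves": "0.0004 0.002 0 0 0 0; 0.0007 0.0039 0 0 0 0; 0.0007 0.0039 0 0 0 0"
}}

```text
t: 11.2
ee_pos: [510.2, -166.6, 96.7]
orientation: [-1.125, 1.335, -1.34]
ft_force: [-5.2, -25.2, -2.1]
width: 0.3
```

>>> {"api": "servo_tool", "payload": {
  "moves": "-0.001 -0.006 0 0 0 0; -0.004 -0.025 0 0 0 0; -0.004 -0.025 0.05 0 0 0; -0.004 -0.025 0.11 0 0 0; -0.004 -0.04 0.135 0 0 0; -0.004 -0.06 0.135 0 0 0; -0.004 -0.06 0.135 0 0 0"
}}

```text
t: 12.08
ee_pos: [506.1, -224.2, 230.5]
orientation: [-1.12, 1.341, -1.338]
ft_force: [-0.3, -0.5, -0.2]
width: 0.3
```

Run:
```python
from h import *
o=ctrl.get_obs();print(o['ft_force'],o['ee_pos']); wcam('w6')
W,_=cloud('w6',tuple(np.load('pics/w6_T.npz')[k] for k in('Rm','t')))
k=np.zeros(W.shape[:2],bool);k[:240]=1
p=W[k&(W[...,2]>98)&(W[...,2]<116)&(W[...,0]>440)&(W[...,0]<560)];print(len(p),cv2.minAreaRect(p[:,:2].astype(np.float32)),p.mean(0))
```

```text
[-0.31159189 -0.54380783 -0.22749408] [ 506.09676432 -224.24744783  230.45486619]
3571 ((513.70166015625, -146.1514892578125), (17.6358585357666, 95.89363861083984), 79.73904418945312) [ 513.77678117 -145.97961276  107.71897035]
```

View pics/w6.png

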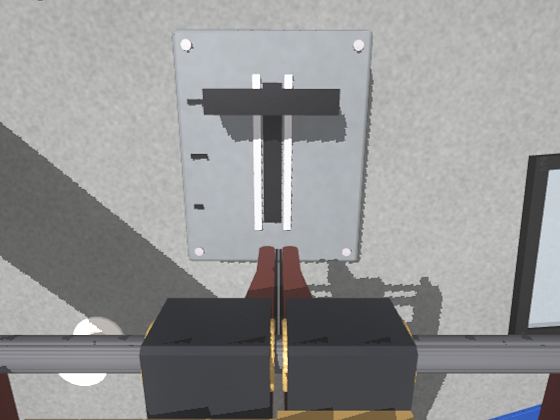

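>>> {"api": "servo_tool", "payload": {
  "moves": "0.02 0.058 0 0 0 0; 0.04 0.116 0 0 0 0; 0.06 0.174 0 0 0 0; 0.08 0.232 0 0 0 0; 0.105 0.285 0 0 0 -1.5; 0.13 0.335 0 0 0 -3; 0.155 0.365 0 0 0 -3.5; 0.16 0.37 0 0 0 -3.5"
}}

```text
t: 13.12
ee_pos: [666.7, 149.3, 229.1]
orientation: [-1.092, 1.382, -1.379]
ft_force: [0.2, -0.4, 0.8]
width: 0.5
```

>>> {"api": "servo_tool", "payload": {
  "moves": "0 0 0 0 0 0"
}}

```text
t: 13.25
ee_pos: [665.8, 146.9, 229.8]
orientation: [-1.091, 1.383, -1.381]
ft_force: [-0.2, -0.7, -0.1]
width: 0.6
```

Run:
```python
from h import *
o=ctrl.get_obs();print(o['ft_force'],o['ee_pos']); wcam('w7')
```

```text
[-0.21104758 -0.6889339  -0.06466887] [665.82700918 146.86500065 229.76666205]
```

View pics/w7.png

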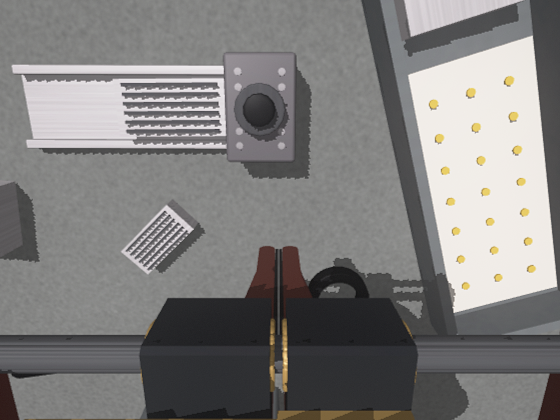

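Run:
```python
from h import *
W,_=cloud('w7',tuple(np.load('pics/w7_T.npz')[k] for k in('Rm','t')))
px=np.load('pics/w7.npz')['pixels'].astype(int).sum(-1)
k=np.zeros(px.shape,bool);k[85:135,235:290]=1
m=k&(W[...,2]>69)&(W[...,2]<80); p=W[m]; print(len(p),p.mean(0),cv2.minEnclosingCircle(p[:,:2].astype(np.float32)))
m=k&(W[...,2]>62)&(W[...,2]<80);p=W[m];print(cv2.minEnclosingCircle(p[:,:2].astype(np.float32)),p[:,2].max())
print(wray('w7',260,110,73))
for n,u,v in[('blk',225,53),('blk',228,160),('blk',295,160),('blk',296,54)]: print(wray('w7',u,v,55))
```

```text
893 [666.63216431 220.80217163  76.92332347] ((666.413818359375, 220.86660766601562), 19.852468490600586)
((666.465576171875, 220.4900665283203), 20.74418830871582) 79.67443342690194
[667.1 220.3  73. ]
[649.7 269.9  55. ]
[628.3 185.6  55. ]
[685.4 171.8  55. ]
[705.4 255.6  55. ]
```

>>> {"api": "servo_tool", "payload": {
  "moves": "0.001 0.05 0 0 0 0; 0.001 0.0735 -0.02 0 0 0; 0.001 0.0735 -0.07 0 0 0; 0.001 0.0735 -0.11 0 0 0; 0.001 0.0735 -0.128 0 0 0; 0.001 0.0735 -0.128 0 0 0; 0.001 0.0735 -0.128 0 0 0"
}}

```text
t: 14.18
ee_pos: [668.9, 220.4, 105.2]
orientation: [-1.085, 1.381, -1.382]
ft_force: [0.2, -0.1, 0.2]
width: 0.6
```

>>> {"api": "servo_tool", "payload": {
  "moves": "-0.002 0 0 0 0 0; -0.002 0 0 0 0 0"
}}

```text
t: 14.42
ee_pos: [666.3, 220.6, 105.0]
orientation: [-1.086, 1.381, -1.382]
ft_force: [-0.5, -0.1, -0.1]
width: 0.9
```

Run:
```python
from h import *
o=ctrl.get_obs();print(o['ft_force'],o['ee_pos']); save('side','s8'); save('scene','sc8')
a=cv2.imread('pics/s8.png')[120:200,260:360];b=cv2.imread('pics/sc8.png')[240:330,230:330]
cv2.imwrite('pics/m8.png',np.hstack([cv2.resize(a,(400,360),interpolation=2),cv2.resize(b,(400,360),interpolation=2)]))
```

```text
[-0.52859219 -0.05542577 -0.07485562] [666.31654182 220.60280723 104.96556035]
```

View pics/m8.png

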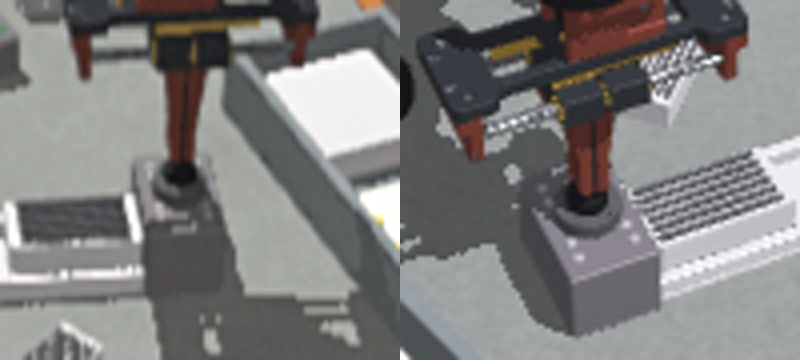

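Fingertips are centred over the button (180,170 and 590,195 in the crop). I'll press in small steps.

>>> {"api": "servo_tool", "payload": {
  "moves": "0 0 -0.004 0 0 0; 0 0 -0.008 0 0 0; 0 0 -0.011 0 0 0; 0 0 -0.013 0 0 0; 0 0 -0.015 0 0 0; 0 0 -0.015 0 0 0"
}}

```text
t: 15.28
ee_pos: [666.0, 220.5, 90.2]
orientation: [-1.087, 1.382, -1.382]
ft_force: [-4.7, -1.9, 13.4]
width: 0.2
```

>>> {"api": "servo_tool", "payload": {
  "moves": "0 0 -0.0015 0 0 0; 0 0 -0.003 0 0 0; 0 0 -0.003 0 0 0"
}}

```text
t: 15.65
ee_pos: [666.1, 220.5, 89.9]
orientation: [-1.087, 1.382, -1.382]
ft_force: [-11.3, -4.3, 31.6]
width: 0.5
```

Run:
```python
from h import *
o=ctrl.get_obs();print(o['ft_force'],o['ee_pos'],o['moment']); save('side','s9'); save('scene','sc9'); wcam('w9')
a=cv2.imread('pics/s9.png')[140:190,270:340];b=cv2.imread('pics/sc9.png')[260:320,240:320]
cv2.imwrite('pics/m9.png',np.hstack([cv2.resize(a,(400,300),interpolation=2),cv2.resize(b,(400,300),interpolation=2)]))
W,_=cloud('w7',tuple(np.load('pics/w7_T.npz')[k] for k in('Rm','t')))
print('blocktop',np.nanmedian(W[140:155,245:280,2]),'button',np.nanmedian(W[107:114,256:264,2]), 'floor',np.nanmedian(W[200:240,230:250,2]))
for u,v in [(242,105),(260,132),(280,115)]: print(W[v-1:v+2,u-1:u+2,2].round(0).tolist())
```

```text
[-11.30813494  -4.32948113  31.63155509] [666.0784666  220.54173638  89.85231984] [-6.62645122e-01  2.12132229e+00  5.58863154e-04]
blocktop 55.68748313964235 button 77.92956248223015 floor 0.6619498735228433
[[67.0, 66.0, 68.0], [68.0, 68.0, 67.0], [66.0, 68.0, 75.0]]
[[67.0, 68.0, 67.0], [68.0, 67.0, 68.0], [69.0, 68.0, 67.0]]
[[67.0, 68.0, 69.0], [68.0, 67.0, 68.0], [68.0, 67.0, 68.0]]
```

View pics/m9.png

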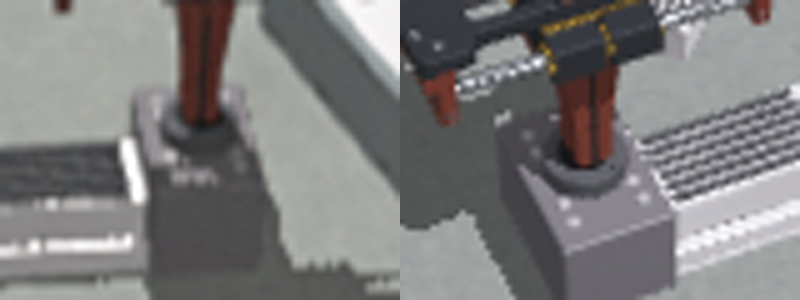

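View pics/w9.png

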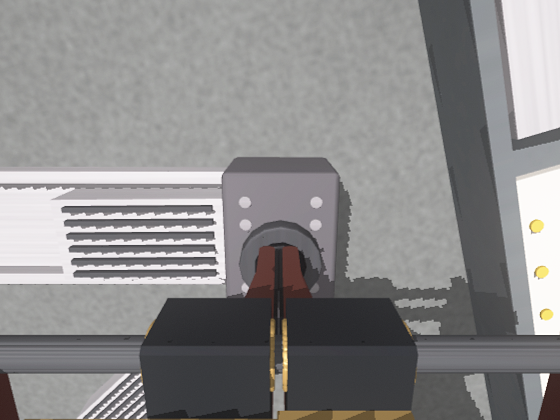

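The button has bottomed out hard: 31 N, against about 5 N needed. I'm releasing it and retreating.

>>> {"api": "servo_tool", "payload": {
  "moves": "0 0 0.003 0 0 0; 0 0 0.01 0 0 0; 0 0 0.03 0 0 0; 0 0 0.08 0 0 0; 0 -0.02 0.13 0 0 0; 0 -0.06 0.145 0 0 0; 0 -0.07 0.145 0 0 0; 0 -0.07 0.145 0 0 0"
}}

```text
t: 16.8
ee_pos: [665.6, 150.0, 230.3]
orientation: [-1.087, 1.384, -1.382]
ft_force: [-0.6, 0.4, 0.5]
width: 0.5
```

Run:
```python
from h import *
o=ctrl.get_obs();print(o['t'],o['ft_force'],o['ee_pos']); wcam('w10'); save('scene','sc10'); save('side','s10')
W,_=cloud('w10',tuple(np.load('pics/w10_T.npz')[k] for k in('Rm','t')))
k=np.hypot(W[...,0]-666.5,W[...,1]-220.6)<8; print('button',np.median(W[k][:,2]),k.sum())
W,_=cloud('side0' if 0 else 's10')
p=W[(W[...,2]>100)&(W[...,2]<115)&(W[...,0]>440)&(W[...,0]<570)&(W[...,1]<-100)&(W[...,1]>-260)];print('bar',cv2.minAreaRect(p[:,:2].astype(np.float32)))
```

```text
16.8 [-0.57194709  0.39189275  0.45946694] [665.5550479  149.99451822 230.32475451]
button 77.68658330067166 331
bar ((513.2141723632812, -146.51763916015625), (24.398155212402344, 96.52342224121094), 80.17662048339844)
```

View pics/w10.png

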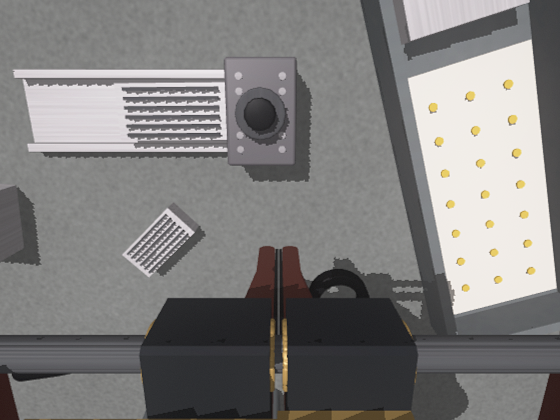

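View pics/s10.png

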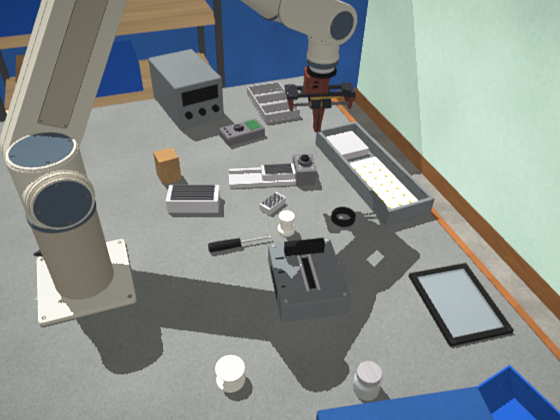

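Run:
```python
from h import *
W,_=cloud('w10',tuple(np.load('pics/w10_T.npz')[k] for k in('Rm','t')))
d=np.array([.9728,-.2317]);q=(W[...,:2]-[637.5,228]); a=q@d; l=q@np.array([.2317,.9728])
k=(abs(l)<20)&(W[...,2]>29)&(W[...,2]<44)&(a<5)&(a>-170); print(np.percentile(a[k],[0.5,1,5,50,95,99,99.5]))
k=(abs(l)<40)&(W[...,2]>52)&(W[...,2]<58);print(np.percentile(a[k],[0.5,1,99]))
im=cv2.imread('pics/s10.png')[145:195,220:325]; im2=cv2.imread('pics/sc10.png')[265:325,250:370]
cv2.imwrite('pics/m10.png',np.vstack([cv2.resize(im,(630,300),interpolation=2),cv2.resize(im2,(630,300),interpolation=2)]))
```

```text
[-99.75584612 -99.48479652 -95.40326644 -50.78449604  -7.72380035
  -3.67721046  -3.19219485]
[  0.23031771   0.6360268  166.15740915]
```

View pics/m10.png

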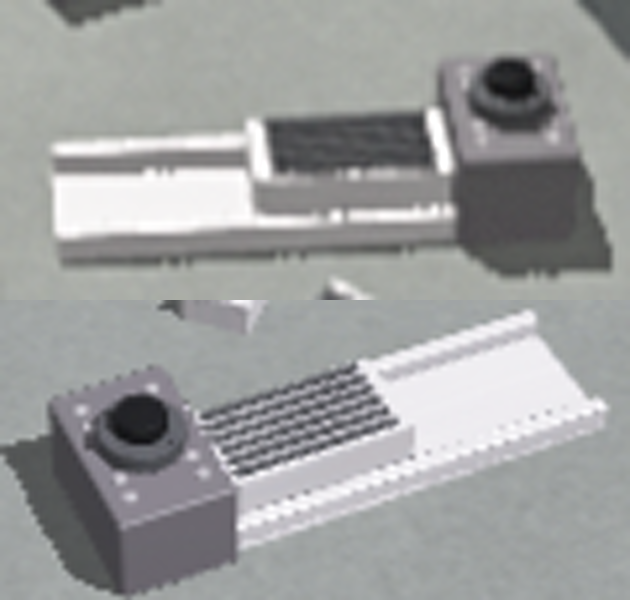

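The driver spans x ≈ -100 to 0 in the bay frame, so it is home. The bar is at the stop and the button is up again. Handing in.

```bash
python3 -c "
from workcell import ctrl
print(ctrl.close_job())"
```

```text
the job is handed in; nothing more can be done
None
```

I did the three steps in the order asked, pushing only with the closed fingers, and handed the job in at about 17 s of the 61 s allowed.

- **Driver:** I pushed the middle-sized driver along the channel until it met the block, where the force rose to about 13–15 N with no further motion. In the last check its rear face was 99.8 mm from the block's face (100 mm is home), and the pictures show no gap.
- **Lever:** I pushed the bar past the detent to the hard stop, where the force reached 25 N with no further motion. It moved about 77 mm, from roughly 12 mm to about 89–90 mm. It was still there in the last picture.
- **Button:** I pressed it to a hard stop at 31 N, against the roughly 5 N needed, and released it. The camera put its top at 77.7 mm afterwards, against 77.9 mm before, so it is back up.

One reading disagreed with the description. The cameras put the button's top at about 77–78 mm when up, not 73 mm. The fingers stopped at about 71 mm rather than 67 mm, which still fits the full 6 mm of travel.

I saw no bystander moved in the final side view, and the robot was clear of everything at hand-in.

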